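Warm the solder paste: right the fallen jar and set the dial

TASK

The jar of solder paste has toppled over on the bench: pick it up and set it down gently, upright, in the middle of the round metal plate of the paste warmer. Then turn the warmer's black dial so that its pointer points straight at the red mark on the scale. Leave everything else on the bench as it is.

Things in the scene. Friction and masses are not known exactly. Their poses are not given: they have to be found in the camera images.
- warmer: Paste warmer, fixed to the bench: grey box 320 (own x) x 160 (own y) mm, top face 55 mm above the bench. Origin: centre of its underside, on the bench. z up. Its far half (+x) carries a fixed round aluminium plate, its near half (-x, yellow) a dial. It may be turned a little about the vertical.
- plate (a point): Centre of the upper face of the warmer's round aluminium plate (diameter 110 mm, raised 5 mm over the warmer's top, so 60 mm above the bench), 175 mm from the dial's axis along the warmer's x.
- dial (a joint): Dial angle, rad, 0 to 5.24 between two stops, growing clockwise seen from above. The pointer's direction, counter-clockwise from above, is 2.618 rad minus this value from the warmer's +x axis. It starts at 0 to 0.8; the mark lies at 1.8 to 4.2. It stays where it is left, held by friction of about 0.06 N m (2 to 3 N at the pointer arm).
- dial_axis (a point): Fixed point on the dial's vertical axis, 31 mm above the warmer's top. The dial: a grey disc, diameter 72, top 9 mm above the warmer's top; on it a black hub (diameter 24, on the axis) with one black upright arm, 12 mm thick, running out to 38 mm from the axis along the pointer direction. Hub and arm reach 39 mm above the warmer's top; a white line runs along the arm.
- pointer (a point): Tip of the dial's pointer, 45 mm from the axis (just past the rim), 5 mm above the warmer's top, turning with the dial. Nothing stands beside the arm: it can be pushed round with shut fingers some 27 mm from the axis, fingertips 15 to 20 mm above the warmer's top.
- mark_point (a point): Inner end of the red mark (a flat red tab 12 mm long, 7 mm wide, 4 mm high, outside the dial's rim on the black scale), 45 mm from the dial's axis, 4 mm above the warmer's top. Fixed during the run; it cannot be touched.
- jar: Solder paste jar, about 0.2 kg, rigid: white square body 46 x 46 mm, 50 mm high, green band; round blue cap on it (diameter 42, 14 mm high), 64 mm in all. Origin: centre of its underside; own z runs from there to the cap, x and y square to the flat sides. It starts lying on a flat side, axis 23 mm above the bench, cap within 70 degrees of the world's +x.
- jar_mid (a point): Middle of the jar's square body, on its axis, 25 mm from the underside.
- spool: Bystander: metal solder spool, diameter 56 mm, 45 mm high, standing.
- flux: Bystander: small bottle with red cap, diameter 34 mm, 85 mm high, standing.
- driver: Bystander: screwdriver with orange handle, 170 mm long, lying.
- board: Bystander: green circuit board 150 x 100 mm, 8 mm high, lying.
- wool_pot: Bystander: dark steel pot, diameter 60 mm, 40 mm high.
- module: Bystander: small blue circuit module 50 x 40 mm, 12 mm high, lying.
Things that resemble listed ones, but are neither listed nor needed, are in the scene too. What is shaped like the jar but pink or purple is not meant.

How it is judged:
By the outcome, as a careful person would: the job done as asked, in the order asked, and still so for the second after the job is handed in, with the robot touching nothing.
It also fails if it takes over 69 s, if anything falls off the work surface, if the arm or the gripper's body presses on something with over 40 N, if the wrist force passes 120 N, or if a joint passes its speed limit or range.

ROBOT

A 6-joint arm with a two-finger parallel gripper is mounted at the origin on the work surface. World frame = base frame: x ahead of the robot, y to its left, z up, the work surface at z = 0. Lengths are in m, angles in rad, forces in N, time in s.
With the tool pointing down it reaches from about 0.425 to 1.125 m from the base axis. Payload 14.9 kg.
Tool frame: the origin (TCP) lies at the centre of the arm's flange, where the gripper is bolted on; the fingertips stand 191 mm ahead of it and the grasp point (between the pads) lies 172 mm ahead of it; z points along the fingers, y is the line along which they close (so a half turn about z gives the same grasp; the last joint's range is limited). The gripper opens to 91 mm and grips with 3 to 60 N. Pads are 32 mm wide; open, the fingers measure 118 mm over their backs; the gripper's body (76 mm by 178 mm) begins 60 mm behind the grasp point.
Start: joints at [1.307, 0.379, 1.734, -0, 1.028, -0.033], TCP at [0.16, 0.681, 0.405] pointing down, gripper open.
Joint ranges: [-2.77, 2.77], [-0.74, 2.19], [0, 2.66], [-1.06, 4.2], [0.31, 2.87], [-3.08, 3.08]. Speed limits (rad/s): [1.89, 1.89, 2.39, 3.14, 3.14, 3.14].

INTERFACE

Orientations are given as a unit quaternion [w, x, y, z].
In Python, from rig import status, cams, order gives the robot as it stands. The module is installed in compiled form; this text tells all that it offers.
- The arm moves only by the tool send_rows, never from a script. Its argument "steps" is a list of rows, each an object of numbers: "rx", "ry", "rz": the turn, a rotation vector about the tool's x, y, z as a fraction of full scale; "tx", "ty", "tz": the shift along the tool's x, y, z as a fraction of full scale; "claw": the opening, from 0 (shut) to 1 (fully open). In form: [{"rx": .., "ry": .., "rz": .., "tx": .., "ty": .., "tz": .., "claw": ..}, ...]. A call has 1 to 8 rows; each row shifts and turns the commanded pose from where the row before left it, along the tool's axes as they then stand; what a row does not reach is not made up. Full scale, the value 1, is 250 mm for a shift and 45 degrees for a turn. A row lasts 1/12 s, in which the tool goes at most 41.7 mm and 7.16 degrees, less where a joint would pass 70% of its speed; a pose out of reach is approached as far as the arm can. A call with a number of a shift or a turn outside -1 to 1 is refused whole. A call with a gripper value outside its range is refused whole. The fingers move at their own pace and stop on an object; "newtons" is the grip in N (left out, the last holds). Time passes only in rows, so rows that do not move let the fingers close. It gives the time, the measured TCP pose, the force, the opening and the grip force at its end, in the units of the state.
- status.get_obs(): the state, without advancing time (a new reading comes with each control period).
- cams.read_camera(name): name is "side" or "top"; returns a dict with "image" (480x640x3 uint8, red, green, blue), "intrinsics" (3x3 intrinsics, pixels), "pose" (4x4, takes a point from camera to world coordinates). Camera axes: x right, y up, looking along -z (the intrinsics and any distortion apply to the point x, -y, -z); pixel columns grow to the right and rows downward; lengths in m; the calibration is good to about 2 mm. A picture is of the moment at which its call begins. There is no depth.
- order.finish_job(): hands the job in; it is judged then, once.
The state is a dict: "time_s": time; "qpos": joint angles; "dq": joint speeds; "tau": joint torques, N m; "ee_pos": TCP position; "eef_rot": TCP orientation; "contact_force": force on the tool from outside, world axes, zero at the start; "torque": the same for the moment, N m; "width": finger opening in m; "gripper_force": force on a finger pad.
Only numpy, scipy, OpenCV 4.12 (cv2) and the standard library are available. Lean on these libraries where they do the work, as an engineer would, in place of code of your own. Each camera call takes 0.05 s, during which the arm holds its last target. There are 200 camera calls.

## Working session

There is one attempt and no reset: what is moved stays moved. The work goes in short steps, Python scripts to look and compute and a tool call to move; the robot and the scene stay as the last step left them, time stands still between calls to the robot, and variables do not carry over. Pictures are saved under pics/ and viewed, at most 10 in all, crops included, and the job is handed in when it is done.

Besides the shell and the picture viewer there is one more tool, called after ">>>" by a JSON object that holds its "method" and its "body", one argument or row to a line. send_rows: Moves the arm, as the interface text tells. Its arguments: {"type":"object","properties":{"steps":{"type":"array"},"newtons":{"type":"number"}},"required":["steps"]}

```bash
mkdir -p pics
cat > h.py <<'E'
import numpy as np, cv2
from rig import status, cams, order
def grab(n):
    c=cams.read_camera(n); np.savez(f'{n}.npz',**{k:np.array(c[k]) for k in('image','intrinsics','pose')},)
    return c
def load(n): return dict(np.load(f'{n}.npz'))
def ray(c,u,v,z):
    K=c['intrinsics'];P=c['pose']
    d=np.linalg.inv(K)@[u,v,1]; d=np.array([d[0],-d[1],-d[2]]); d=P[:3,:3]@d;o=P[:3,3]
    return o+d*(z-o[2])/d[2]
def proj(c,p):
    K=c['intrinsics'];P=c['pose']
    q=P[:3,:3].T@(np.array(p)-P[:3,3]); q=K@[q[0],-q[1],-q[2]]; return q[:2]/q[2]
E
python3 - <<'E'
from h import *
for n in('top','side'):
    c=grab(n);cv2.imwrite(f'pics/{n}0.png',c['image'][:,:,::-1]);print(n,[k for k in c],np.round(c['intrinsics'],1).tolist(),np.round(c['pose'],3).tolist())
print(status.get_obs())
E
```

```text
top ['image', 'intrinsics', 'pose'] [[525.2, 0.0, 319.4], [0.0, 525.2, 241.3], [0.0, 0.0, 1.0]] [[-0.02, 0.998, -0.059, 0.476], [-1.0, -0.02, 0.008, 0.004], [0.007, 0.06, 0.998, 1.317], [0.0, 0.0, 0.0, 1.0]]
side ['image', 'intrinsics', 'pose'] [[541.2, 0.0, 320.1], [0.0, 541.2, 239.0], [0.0, 0.0, 1.0]] [[0.886, 0.285, -0.366, 0.147], [-0.463, 0.548, -0.697, -0.806], [0.002, 0.787, 0.617, 0.821], [0.0, 0.0, 0.0, 1.0]]
{'time_s': 0.1, 'qpos': array([ 1.30669608e+00,  3.79320073e-01,  1.73469178e+00, -1.53148290e-05,
        1.02850266e+00, -3.33207575e-02]), 'dq': array([-0.00011737, -0.0007181 , -0.00216015, -0.00143982,  0.00134124,
       -0.00023717]), 'tau': array([-1.97723704e-03, -7.65035677e+01, -4.35292411e+01,  6.51962869e-02,
        3.97639477e-02, -4.71630688e-05]), 'ee_pos': array([0.16009469, 0.68128358, 0.40419413]), 'eef_rot': array([-6.18082500e-05,  1.15129911e-01,  9.93350336e-01, -4.56814685e-04]), 'contact_force': array([ 0.92482083, -0.00209583,  0.78161338]), 'torque': array([ 0.004901  ,  0.03066228, -0.01821036]), 'gripper_force': 0.0, 'width': 0.0913191141732352}
```

View pics/top0.png

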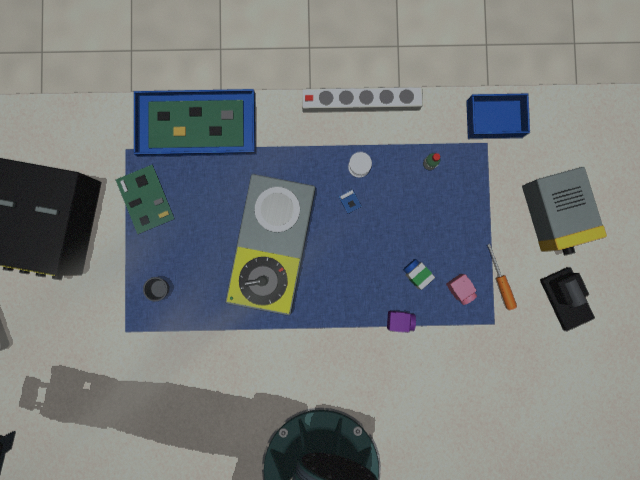

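View pics/side0.png

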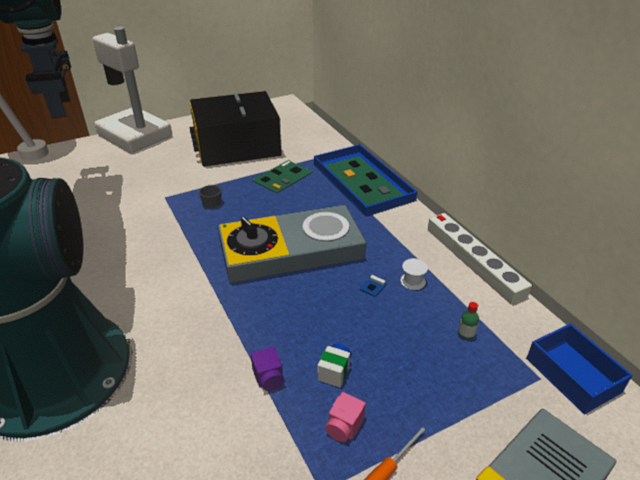

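The top view shows three jar-shaped things: white and green with a blue cap at (419,274), pink at (462,289) and purple at (402,321). Only the white and green one fits the description. The warmer's dial is at about (264,281), its plate at (277,209), and the red mark near (281,270). I'll confirm these in one enlarged crop.

Run:
```python
from h import *
t=load('top')['image'][:,:,::-1];s=load('side')['image'][:,:,::-1]
r=lambda a:cv2.resize(a,(400,300),interpolation=cv2.INTER_CUBIC)
a=r(t[240:300,380:460]);b=r(t[249:315,220:308]);d=r(s[325:400,290:390]);e=r(s[205:280,210:310])
cv2.imwrite('pics/crop.png',np.vstack([np.hstack([a,b]),np.hstack([d,e])]))
```

```text
(no output)
```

View pics/crop.png

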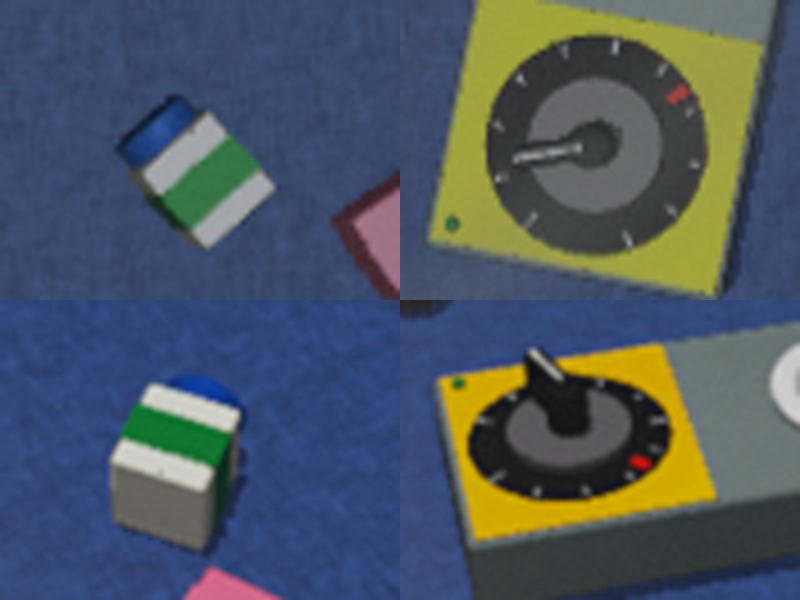

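The crop confirms the jar: white body, green band, blue cap pointing up-left in the top view. The pointer's white line runs to the left, and the red mark is at upper right of the dial. Next I'll measure.

```bash
cat > m.py <<'E'
from h import *
from scipy.optimize import least_squares
def blob(img,lo,hi,box):
    u0,v0,u1,v1=box; h=cv2.cvtColor(img[v0:v1,u0:u1],cv2.COLOR_RGB2HSV)
    m=cv2.inRange(h,lo,hi); n,l,s,c=cv2.connectedComponentsWithStats(m); i=1+np.argmax(s[1:,4])
    return c[i]+[u0,v0],s[i,4],(l==i).astype(np.uint8),(u0,v0)
if __name__=='__main__':
    T=load('top');S=load('side');np.set_printoptions(precision=4,suppress=True)
    def rel(name,c,lo,hi,box,z):
        p,a,_,_=blob(c['image'],lo,hi,box); P=ray(c,*p,z); print(name,p,a,P); return P
    rt=rel('red top',T,(0,130,80),(8,255,255),(260,255,300,300),.058) 
    rs=rel('red side',S,(0,130,80),(8,255,255),(250,230,290,260),.058)
    pt=rel('plate top',T,(0,0,150),(180,60,255),(240,175,310,245),.06)
    ps=rel('plate side',S,(0,0,150),(180,60,255),(290,200,360,255),.06)
    # dial scale + disc: non-yellow inside yellow
    for n,c,b in(('t',T,(220,240,310,320)),('s',S,(215,210,300,275))):
        p,a,m,o=blob(c['image'],(20,120,70),(35,255,255),b)
        cn,_=cv2.findContours(m,cv2.RETR_CCOMP,cv2.CHAIN_APPROX_NONE)
        q=max(cn,key=cv2.contourArea); r=cv2.minAreaRect(q); 
        print(n,'yellow',a,[ray(c,*(x+o),.055)[:2] for x in cv2.boxPoints(r)] if n=='t' else '')
        f=cv2.fillPoly(np.zeros_like(m),[cv2.convexHull(q)],1)-m
        k,l,s,ce=cv2.connectedComponentsWithStats(f);i=1+np.argmax(s[1:,4]);vs,us=np.nonzero(l==i)
        W=np.array([ray(c,u+o[0],v+o[1],.055)[:2] for u,v in zip(us,vs)]); 
        e=cv2.minEnclosingCircle(W.astype(np.float32)); print('scale',W.mean(0),e)
    # pointer white line, top of arm z=.094
    for n,c,b in(('t',T,(242,276,262,288)),):
        p,a,m,o=blob(c['image'],(0,0,120),(180,60,255),b);vs,us=np.nonzero(m)
        W=np.array([ray(c,u+o[0],v+o[1],.094)[:2] for u,v in zip(us,vs)]);w,V=np.linalg.eigh(np.cov(W.T));print('line',W.mean(0),V[:,1],len(W))
    Q=np.array([(207,110),(140,171),(275,187),(207,247)])/5+[380,240]-.4
    A=np.array([ray(T,*q,.046)[:2] for q in Q]);print('jar',A.tolist(),A.mean(0),[np.linalg.norm(A[i]-A[j]) for i,j in((0,1),(2,3),(0,2),(1,3))])
    d=A[:2].mean(0)-A[2:].mean(0);print('capdir deg',np.degrees(np.arctan2(d[1],d[0])))
    for k,w in((T,'t'),(S,'s')):
        p,a,_,_=blob(k['image'],(50,120,50),(80,255,255),(380,240,460,300) if w=='t' else (290,325,390,400)); print('green',w,p,a,ray(k,*p,.046),ray(k,*p,.035))
E
python3 m.py
```

```text
red top [281.1 269.2] 10 [0.4863 0.0863 0.058 ]
red side [269.3077 245.0769] 13 [0.4872 0.0887 0.058 ]
plate top [276.7317 209.0306] 1569 [0.631  0.0944 0.06  ]
plate side [325.2671 225.7617] 554 [0.632  0.0924 0.06  ]
t yellow 1638 [array([0.4134, 0.2181]), array([0.5436, 0.1913]), array([0.5116, 0.0425]), array([0.3816, 0.0702])]
scale [0.4602 0.131 ] ((0.4597874879837036, 0.13064618408679962), 0.05893002077937126)
s yellow 1191 
scale [0.4623 0.1332] ((0.4608173072338104, 0.14318934082984924), 0.06748785823583603)
line [0.4553 0.1623] [-0.1248  0.9922] 6
jar [[0.4980085409927529, -0.2518981116906219], [0.4691772781652744, -0.2185156390160422], [0.46014078411926623, -0.2836540316110935], [0.43190460623649135, -0.24980539421727474]] [ 0.4648 -0.251 ] [np.float64(0.04410930965336231), np.float64(0.04407960974017272), np.float64(0.049420698706360885), np.float64(0.04866519139244958)]
capdir deg 39.99792774925398
green t [421.2532 276.0844] 154 [ 0.463  -0.2514  0.046 ] [ 0.4629 -0.2536  0.035 ]
green s [333.7892 358.4574] 223 [ 0.4656 -0.2532  0.046 ] [ 0.4701 -0.2453  0.035 ]
```

```bash
cat > plan.py <<'E'
from h import *
from scipy.spatial.transform import Rotation as R
from scipy.linalg import expm, logm
import json,math
def mk(p,z,y):
    z=np.array(z,float);z/=np.linalg.norm(z);y=np.array(y,float);y-=z*(y@z);y/=np.linalg.norm(y)
    T=np.eye(4);T[:3,:3]=np.c_[np.cross(y,z),y,z];T[:3,3]=p;return T
def cur():
    o=status.get_obs();T=np.eye(4);q=o['eef_rot'];T[:3,:3]=R.from_quat([*q[1:],q[0]]).as_matrix();T[:3,3]=o['ee_pos']
    with open('log.txt','a') as f:f.write(json.dumps([o['qpos'].tolist(),T.tolist()])+'\n')
    return T
def rows(Tt,T0=None,vmax=.16,wmax=.15,N=None):
    T0=cur() if T0 is None else T0
    D=np.linalg.inv(T0)@Tt; L=np.real(logm(D))
    f=lambda n:(lambda E:(E[:3,3]/.25,R.from_matrix(E[:3,:3]).as_rotvec()/(math.pi/4)))(expm(L/n))
    n=N or 1
    while not N:
        t,r=f(n)
        if np.linalg.norm(t)<=vmax and np.linalg.norm(r)<=wmax:break
        n+=1
    t,r=f(n);print(n,'rows t',np.round(t,4).tolist(),'r',np.round(r,4).tolist());return t,r
az=lambda d:np.array([np.cos(np.radians(d)),np.sin(np.radians(d)),0])
down=[0,0,-1]
E
python3 - <<'E'
from plan import *
A=mk([.50,.30,.40],down,az(20)); B=mk([.564,-.168,.30],down,az(-50))
rows(A);rows(B,A)
E
```

```text
14 rows t [-0.1503, -0.023, 0.0012] r [-0.0001, 0.0, 0.0901]
13 rows t [-0.1453, 0.0532, 0.0308] r [0.0, 0.0, 0.1197]
```

>>> {"method": "send_rows", "body": {
  "steps": [
    {"tx": -0.15,"ty": -0.023,"rz": 0.09,"claw": 0.8},
    {"tx": -0.15,"ty": -0.023,"rz": 0.09,"claw": 0.8},
    {"tx": -0.15,"ty": -0.023,"rz": 0.09,"claw": 0.8},
    {"tx": -0.15,"ty": -0.023,"rz": 0.09,"claw": 0.8},
    {"tx": -0.15,"ty": -0.023,"rz": 0.09,"claw": 0.8},
    {"tx": -0.15,"ty": -0.023,"rz": 0.09,"claw": 0.8},
    {"tx": -0.15,"ty": -0.023,"rz": 0.09,"claw": 0.8}
  ]
}}

```text
invalid input at $.steps[0]: expected keys rx, ry, rz, tx, ty, tz, claw
```

>>> {"method": "send_rows", "body": {
  "steps": [
    {"tx": -0.15,"ty": -0.023,"rz": 0.09,"claw": 0.8},
    {"tx": -0.15,"ty": -0.023,"rz": 0.09,"claw": 0.8},
    {"tx": -0.15,"ty": -0.023,"rz": 0.09,"claw": 0.8},
    {"tx": -0.15,"ty": -0.023,"rz": 0.09,"claw": 0.8},
    {"tx": -0.15,"ty": -0.023,"rz": 0.09,"claw": 0.8},
    {"tx": -0.15,"ty": -0.023,"rz": 0.09,"claw": 0.8},
    {"tx": -0.15,"ty": -0.023,"rz": 0.09,"claw": 0.8}
  ]
}}

```text
invalid input at $.steps[0]: expected keys rx, ry, rz, tx, ty, tz, claw
```

Run:
```python
from plan import *
T=cur();print(T.round(3),status.get_obs()['qpos'].round(3))
B=mk([.564,-.168,.30],down,az(-50)); rows(B)
```

```text
[[-0.973  0.229 -0.     0.16 ]
 [ 0.229  0.973 -0.001  0.681]
 [ 0.    -0.001 -1.     0.404]
 [ 0.     0.     0.     1.   ]] [ 1.307  0.379  1.735 -0.     1.029 -0.033]
30 rows t [-0.1528, 0.0268, 0.0139] r [-0.0, 0.0, 0.0939]
```

All keys are needed in each row.

>>> {"method": "send_rows", "body": {
  "steps": [
    {"rx": 0,"ry": 0,"rz": 0.09,"tx": -0.15,"ty": -0.023,"tz": 0,"claw": 0.8},
    {"rx": 0,"ry": 0,"rz": 0.09,"tx": -0.15,"ty": -0.023,"tz": 0,"claw": 0.8},
    {"rx": 0,"ry": 0,"rz": 0.09,"tx": -0.15,"ty": -0.023,"tz": 0,"claw": 0.8},
    {"rx": 0,"ry": 0,"rz": 0.09,"tx": -0.15,"ty": -0.023,"tz": 0,"claw": 0.8},
    {"rx": 0,"ry": 0,"rz": 0.09,"tx": -0.15,"ty": -0.023,"tz": 0,"claw": 0.8},
    {"rx": 0,"ry": 0,"rz": 0.09,"tx": -0.15,"ty": -0.023,"tz": 0,"claw": 0.8},
    {"rx": 0,"ry": 0,"rz": 0.09,"tx": -0.15,"ty": -0.023,"tz": 0,"claw": 0.8}
  ]
}}

```text
time_s: 0.68
ee_pos: [0.3792, 0.5328, 0.4045]
eef_rot: [-0.0, 0.357, 0.934, -0.0]
contact_force: [0.8, 0.1, -0.5]
width: 0.0732
gripper_force: 0.0
```

>>> {"method": "send_rows", "body": {
  "steps": [
    {"rx": 0,"ry": 0,"rz": 0.09,"tx": -0.15,"ty": -0.023,"tz": 0,"claw": 0.8},
    {"rx": 0,"ry": 0,"rz": 0.09,"tx": -0.15,"ty": -0.023,"tz": 0,"claw": 0.8},
    {"rx": 0,"ry": 0,"rz": 0.09,"tx": -0.15,"ty": -0.023,"tz": 0,"claw": 0.8},
    {"rx": 0,"ry": 0,"rz": 0.09,"tx": -0.15,"ty": -0.023,"tz": 0,"claw": 0.8},
    {"rx": 0,"ry": 0,"rz": 0.09,"tx": -0.15,"ty": -0.023,"tz": 0,"claw": 0.8},
    {"rx": 0,"ry": 0,"rz": 0.09,"tx": -0.15,"ty": -0.023,"tz": 0,"claw": 0.8},
    {"rx": 0,"ry": 0,"rz": 0.09,"tx": -0.15,"ty": -0.023,"tz": 0,"claw": 0.8}
  ]
}}

```text
time_s: 1.27
ee_pos: [0.5, 0.2993, 0.4046]
eef_rot: [-0.0, 0.574, 0.819, -0.0]
contact_force: [1.3, -0.1, 0.6]
width: 0.0731
gripper_force: 0.0
```

Run:
```python
from plan import *
T=cur();print(T.round(3),status.get_obs()['qpos'].round(3))
B=mk([.564,-.168,.30],down,az(-50)); rows(B)
```

```text
[[-0.34   0.94  -0.     0.5  ]
 [ 0.94   0.34  -0.     0.299]
 [-0.    -0.    -1.     0.405]
 [ 0.     0.     0.     1.   ]] [ 0.499  0.197  1.975 -0.     0.97   0.152]
13 rows t [-0.145, 0.0533, 0.0322] r [-0.0, 0.0, 0.1194]
```

>>> {"method": "send_rows", "body": {
  "steps": [
    {"rx": 0,"ry": 0,"rz": 0.12,"tx": -0.145,"ty": 0.053,"tz": 0.032,"claw": 0.8},
    {"rx": 0,"ry": 0,"rz": 0.12,"tx": -0.145,"ty": 0.053,"tz": 0.032,"claw": 0.8},
    {"rx": 0,"ry": 0,"rz": 0.12,"tx": -0.145,"ty": 0.053,"tz": 0.032,"claw": 0.8},
    {"rx": 0,"ry": 0,"rz": 0.12,"tx": -0.145,"ty": 0.053,"tz": 0.032,"claw": 0.8},
    {"rx": 0,"ry": 0,"rz": 0.12,"tx": -0.145,"ty": 0.053,"tz": 0.032,"claw": 0.8},
    {"rx": 0,"ry": 0,"rz": 0.12,"tx": -0.145,"ty": 0.053,"tz": 0.032,"claw": 0.8},
    {"rx": 0,"ry": 0,"rz": 0.12,"tx": -0.145,"ty": 0.053,"tz": 0.032,"claw": 0.8}
  ]
}}

```text
time_s: 1.85
ee_pos: [0.6078, 0.0566, 0.3482]
eef_rot: [0.0, 0.809, 0.588, 0.0]
contact_force: [0.4, 0.5, -0.7]
width: 0.0734
gripper_force: 0.0
```

>>> {"method": "send_rows", "body": {
  "steps": [
    {"rx": 0,"ry": 0,"rz": 0.12,"tx": -0.145,"ty": 0.053,"tz": 0.032,"claw": 0.8},
    {"rx": 0,"ry": 0,"rz": 0.12,"tx": -0.145,"ty": 0.053,"tz": 0.032,"claw": 0.8},
    {"rx": 0,"ry": 0,"rz": 0.12,"tx": -0.145,"ty": 0.053,"tz": 0.032,"claw": 0.8},
    {"rx": 0,"ry": 0,"rz": 0.12,"tx": -0.145,"ty": 0.053,"tz": 0.032,"claw": 0.8},
    {"rx": 0,"ry": 0,"rz": 0.12,"tx": -0.145,"ty": 0.053,"tz": 0.032,"claw": 0.8},
    {"rx": 0,"ry": 0,"rz": 0.12,"tx": -0.145,"ty": 0.053,"tz": 0.032,"claw": 0.8}
  ]
}}

```text
time_s: 2.35
ee_pos: [0.5626, -0.1676, 0.3003]
eef_rot: [0.0, 0.941, 0.339, 0.0]
contact_force: [1.3, -0.9, -0.3]
width: 0.0729
gripper_force: 0.0
```

Run:
```python
from plan import *
T=cur();print(T.round(3),status.get_obs()['qpos'].round(3))
c=az(40);z=-(c+[0,0,1])/2**.5
C=mk(np.array([.465,-.2515,.023])-.263*z,z,az(-50)); print(C); rows(C)
```

```text
[[ 0.77   0.638  0.     0.563]
 [ 0.638 -0.77  -0.    -0.168]
 [ 0.     0.    -1.     0.3  ]
 [ 0.     0.     0.     1.   ]] [-0.329  0.351  2.007 -0.     0.783  0.55 ]
[[ 5.41675220e-01  6.42787610e-01 -5.41675220e-01  6.07460583e-01]
 [ 4.54519478e-01 -7.66044443e-01 -4.54519478e-01 -1.31961377e-01]
 [-7.07106781e-01 -7.59790972e-17 -7.07106781e-01  2.08969083e-01]
 [ 0.00000000e+00  0.00000000e+00  0.00000000e+00  1.00000000e+00]]
7 rows t [0.0494, 0.0007, 0.0394] r [-0.0005, -0.1429, -0.0012]
```

>>> {"method": "send_rows", "body": {
  "steps": [
    {"rx": 0,"ry": -0.143,"rz": 0,"tx": 0.05,"ty": 0,"tz": 0.04,"claw": 0.8},
    {"rx": 0,"ry": -0.143,"rz": 0,"tx": 0.05,"ty": 0,"tz": 0.04,"claw": 0.8},
    {"rx": 0,"ry": -0.143,"rz": 0,"tx": 0.05,"ty": 0,"tz": 0.04,"claw": 0.8},
    {"rx": 0,"ry": -0.143,"rz": 0,"tx": 0.05,"ty": 0,"tz": 0.04,"claw": 0.8},
    {"rx": 0,"ry": -0.143,"rz": 0,"tx": 0.05,"ty": 0,"tz": 0.04,"claw": 0.8},
    {"rx": 0,"ry": -0.143,"rz": 0,"tx": 0.05,"ty": 0,"tz": 0.04,"claw": 0.8},
    {"rx": 0,"ry": -0.143,"rz": 0,"tx": 0.05,"ty": 0,"tz": 0.04,"claw": 0.8}
  ]
}}

```text
time_s: 2.93
ee_pos: [0.608, -0.1283, 0.2075]
eef_rot: [0.132, 0.867, 0.315, -0.362]
contact_force: [-0.9, -0.0, -0.5]
width: 0.0733
gripper_force: 0.0
```

```bash
cat > kin.py <<'E'
from plan import *
from scipy.optimize import least_squares
def fk(q,p):
    d1,a1,lat,a2,a3,d4,d6=p
    Rz=lambda a:R.from_euler('z',a).as_matrix();Ry=lambda a:R.from_euler('y',a).as_matrix()
    A=Rz(q[0]);x=A@[a1,lat,d1];A=A@Ry(q[1]);x=x+A@[0,0,a2];A=A@Ry(q[2]);x=x+A@[a3,0,0]+A@[0,0,d4]
    A=A@Rz(q[3])@Ry(q[4])@Rz(q[5])@Rz(np.pi/2);x=x+A@[0,0,d6]
    T=np.eye(4);T[:3,:3]=A;T[:3,3]=x;return T
def fit():
    L=[json.loads(l) for l in open('log.txt')]
    r=least_squares(lambda p:np.concatenate([fk(q,p)[:3,3]-np.array(T)[:3,3] for q,T in L]+[1e-4*(p-p0)]),p0:=np.array([.4,.1,.02,.45,0,.5,.1]));
    return r,max(np.abs(fk(q,r.x)[:3,:3]-np.array(T)[:3,:3]).max() for q,T in L)
LO=np.array([-2.77,-.74,0,-1.06,.31,-3.08]);HI=np.array([2.77,2.19,2.66,4.2,2.87,3.08])
def ik(T,q0,p):
    def e(q):
        F=fk(q,p);return np.r_[5*(F[:3,3]-T[:3,3]),R.from_matrix(F[:3,:3].T@T[:3,:3]).as_rotvec()]
    r=least_squares(e,np.clip(q0,LO+.01,HI-.01),bounds=(LO,HI));return r.x,np.linalg.norm(r.fun)
E
python3 - <<'E'
from kin import *
np.set_printoptions(precision=4,suppress=True)
T=cur();q=status.get_obs()['qpos'];print(T,q)
r,o=fit();print(r.x,np.abs(r.fun).max(),o)
D=mk([.465,-.2515,.023]-.184*T[:3,2],-(az(40)+[0,0,1]),az(-50));print(ik(D,q,r.x)); rows(D)
for a in range(20,200,20):
    z=az(a)-[0,0,1];z=z/2**.5
    G=mk(np.array([.631,.0935,.085])-.183*z,z,az(a-90)); print(a,ik(G,[0,.4,1.9,-.7,1,.5],r.x),ik(G,[0,.4,1.9,.7,1,-1.5],r.x))
E
```

```text
[[ 0.5396  0.6416 -0.5452  0.608 ]
 [ 0.4502 -0.767  -0.4571 -0.1283]
 [-0.7114  0.0011 -0.7027  0.2075]
 [ 0.      0.      0.      1.    ]] [-0.1769  0.6217  1.8633 -0.6045  1.289   1.063 ]
[0.3181 0.     0.0233 0.5508 0.0414 0.6039 0.078 ] 1.0389998687880132e-05 3.633839106356729e-16
(array([-0.2514,  0.6794,  1.9218, -0.6761,  1.1652,  1.0981]), np.float64(1.1238416447160346e-12))
2 rows t [-0.003, 0.0051, 0.1598] r [-0.0002, 0.0039, -0.0012]
20 (array([ 0.0155,  0.4039,  2.2588,  2.4275,  0.3613, -1.1299]), np.float64(1.2706500234791855e-15)) (array([ 0.0155,  0.4039,  2.2588,  2.4275,  0.3613, -1.1299]), np.float64(1.4360585497527985e-14))
40 (array([-0.0988,  0.4357,  2.1985,  1.7437,  0.5391, -0.8271]), np.float64(1.3586382398300336e-09)) (array([-0.0988,  0.4357,  2.1985,  1.7437,  0.5391, -0.8271]), np.float64(1.4906833117303763e-12))
60 (array([-0.1654,  0.4891,  2.0966,  1.33  ,  0.7504, -0.76  ]), np.float64(6.524202184516718e-10)) (array([-0.1654,  0.4891,  2.0966,  1.33  ,  0.7504, -0.76  ]), np.float64(4.792194840695164e-10))
80 (array([-0.1847,  0.5544,  1.9714,  1.04
[... 475 characters left out ...]
-0.1235,  0.6878,  1.7146,  0.6193,  1.3332, -0.9848]), np.float64(1.0134525923398865e-15))
140 (array([-0.0627,  0.7426,  1.6087,  0.4351,  1.4774, -1.1334]), np.float64(3.540127580848445e-12)) (array([-0.0627,  0.7426,  1.6087,  0.4351,  1.4774, -1.1334]), np.float64(1.1526070641915583e-15))
160 (array([ 0.0088,  0.7821,  1.5323,  0.2503,  1.5795, -1.31  ]), np.float64(1.179115942434226e-12)) (array([ 0.0088,  0.7821,  1.5323,  0.2503,  1.5795, -1.31  ]), np.float64(2.1503602548003244e-15))
180 (array([ 0.0858,  0.8022,  1.4936,  0.0607,  1.6293, -1.5065]), np.float64(2.945310996298971e-13)) (array([ 0.0858,  0.8022,  1.4936,  0.0607,  1.6293, -1.5065]), np.float64(3.1865335083549894e-14))
```

>>> {"method": "send_rows", "body": {
  "steps": [
    {"rx": 0,"ry": 0.002,"rz": 0,"tx": -0.0015,"ty": 0.0025,"tz": 0.08,"claw": 0.8},
    {"rx": 0,"ry": 0.002,"rz": 0,"tx": -0.0015,"ty": 0.0025,"tz": 0.08,"claw": 0.8},
    {"rx": 0,"ry": 0.002,"rz": 0,"tx": -0.0015,"ty": 0.0025,"tz": 0.08,"claw": 0.8},
    {"rx": 0,"ry": 0.002,"rz": 0,"tx": -0.0015,"ty": 0.0025,"tz": 0.08,"claw": 0.8},
    {"rx": 0,"ry": 0,"rz": 0,"tx": 0,"ty": 0,"tz": 0,"claw": 0.8}
  ]
}}

```text
time_s: 3.35
ee_pos: [0.5625, -0.1682, 0.1499]
eef_rot: [0.128, 0.869, 0.315, -0.359]
contact_force: [-0.1, -0.0, 0.1]
width: 0.0728
gripper_force: 0.0
```

Run:
```python
from kin import *
np.set_printoptions(precision=4,suppress=True)
T=cur();D=mk([.465,-.2515,.023]-.184*T[:3,2],-(az(40)+[0,0,1]),az(-50));rows(D)
t=grab('top')['image'][:,:,::-1];s=grab('side')['image'][:,:,::-1]
r=lambda a:cv2.resize(a,(400,600),interpolation=cv2.INTER_CUBIC)
cv2.imwrite('pics/g.png',np.hstack([r(t[210:330,380:460]),r(s[280:430,290:390])]))
```

```text
1 rows t [-0.0058, 0.0081, -0.0144] r [-0.0064, -0.0039, 0.0003]
```

View pics/g.png

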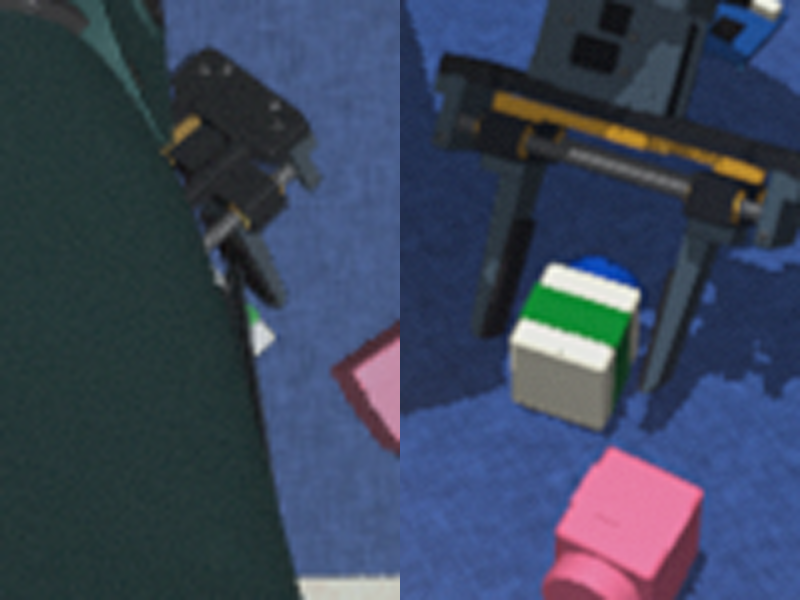

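The fingers straddle the jar, left finger near (500,330) and right near (660,380) in the crop. I'll trim the pose, then close.

>>> {"method": "send_rows", "body": {
  "steps": [
    {"rx": -0.006,"ry": -0.004,"rz": 0,"tx": -0.006,"ty": 0.008,"tz": -0.014,"claw": 0.8},
    {"rx": 0,"ry": 0,"rz": 0,"tx": 0,"ty": 0,"tz": 0,"claw": 0.8},
    {"rx": 0,"ry": 0,"rz": 0,"tx": 0,"ty": 0,"tz": 0,"claw": 0.3},
    {"rx": 0,"ry": 0,"rz": 0,"tx": 0,"ty": 0,"tz": 0,"claw": 0.3},
    {"rx": 0,"ry": 0,"rz": 0,"tx": 0,"ty": 0,"tz": 0,"claw": 0.3},
    {"rx": 0,"ry": 0,"rz": 0,"tx": 0,"ty": 0,"tz": 0,"claw": 0.3},
    {"rx": 0,"ry": 0,"rz": 0,"tx": 0,"ty": 0,"tz": 0,"claw": 0.3},
    {"rx": 0,"ry": 0,"rz": 0,"tx": 0,"ty": 0,"tz": 0,"claw": 0.3}
  ],
  "newtons": 25
}}

```text
time_s: 4.12
ee_pos: [0.5674, -0.168, 0.1561]
eef_rot: [0.132, 0.869, 0.316, -0.358]
contact_force: [-0.1, 2.9, 3.6]
width: 0.046
gripper_force: 25.0
```

Run:
```python
from kin import *
np.set_printoptions(precision=4,suppress=True)
T=cur();print(T,status.get_obs()['contact_force'])
# jar pose in tool at grasp: mid (.465,-.2515,.023), axes from cap dir; flat on bench
c=az(40); J=np.eye(4); J[:3,:3]=np.c_[az(-50),np.cross(c,az(-50)),c]; 
y=T[:3,1].copy();y[2]=0;y/=np.linalg.norm(y); a=np.degrees(np.arctan2(y[1],y[0]));print('y az',a)
c=az(a+90);J[:3,:3]=np.c_[az(a),np.cross(c,az(a)),c]
m=np.array([.465,-.2515,.023]);m=m+y*((T[:3,3]-m)@y); J[:3,3]=m   # centred between fingers
G=np.linalg.inv(T)@J; np.save('G.npy',G);print(G)
```

```text
[[ 0.5438  0.6436 -0.5386  0.5674]
 [ 0.4544 -0.7654 -0.4558 -0.168 ]
 [-0.7055  0.0032 -0.7087  0.1561]
 [ 0.      0.      0.      1.    ]] [-0.0724  2.9137  3.6237]
y az -49.9412537413291
[[ 0.0022  0.7055  0.7087  0.0003]
 [ 1.     -0.0032 -0.     -0.0004]
 [ 0.0022  0.7087 -0.7056  0.1875]
 [ 0.      0.      0.      1.    ]]
```

>>> {"method": "send_rows", "body": {
  "steps": [
    {"rx": 0,"ry": 0,"rz": 0,"tx": -0.06,"ty": 0,"tz": -0.06,"claw": 0.3},
    {"rx": 0,"ry": 0,"rz": 0,"tx": -0.085,"ty": 0,"tz": -0.085,"claw": 0.3},
    {"rx": 0,"ry": 0,"rz": 0,"tx": -0.085,"ty": 0,"tz": -0.085,"claw": 0.3},
    {"rx": 0,"ry": 0,"rz": 0,"tx": -0.085,"ty": 0,"tz": -0.085,"claw": 0.3},
    {"rx": 0,"ry": 0,"rz": 0,"tx": -0.085,"ty": 0,"tz": -0.085,"claw": 0.3},
    {"rx": 0,"ry": 0,"rz": 0,"tx": -0.085,"ty": 0,"tz": -0.085,"claw": 0.3}
  ]
}}

```text
time_s: 4.62
ee_pos: [0.5663, -0.1679, 0.3288]
eef_rot: [0.132, 0.869, 0.316, -0.358]
contact_force: [1.0, -1.3, -2.3]
width: 0.046
gripper_force: 25.0
```

```bash
cat > place.py <<'E'
from kin import *
np.set_printoptions(precision=4,suppress=True)
G=np.load('G.npy')
def target(h,a=100,xy=(.631,.0935)):
    # jar upright: jar z=up, jar x along tool y (az a-90)
    J=np.eye(4);x=az(a-90);J[:3,:3]=np.c_[x,np.cross([0,0,1],x),[0,0,1]];J[:3,3]=[*xy,.085+h];return J@np.linalg.inv(G)
E
python3 - <<'E'
from place import *
p=fit()[0].x;T=cur();q=status.get_obs()['qpos'];print(T,q)
H=target(.08);print(H);D=np.linalg.inv(T)@H;L=np.real(logm(D))
for k in np.linspace(0,1,9):
    X=T@expm(L*k);q,e=ik(X,q,p);j=(X@G);print(k,q,round(e,5),'jar',j[:3,3],'tcp',X[:3,3])
rows(H,wmax=.14,vmax=.15)
E
```

```text
[[ 0.5439  0.6437 -0.5384  0.5663]
 [ 0.4547 -0.7653 -0.4556 -0.1679]
 [-0.7053  0.003  -0.7089  0.3288]
 [ 0.      0.      0.      1.    ]] [-0.2517  0.391   1.9331 -0.6257  1.3823  0.9243]
[[-0.1203  0.9854 -0.1208  0.6541]
 [ 0.6952  0.1705  0.6983 -0.0376]
 [ 0.7087  0.     -0.7056  0.2971]
 [ 0.      0.      0.      1.    ]]
0.0 [-0.2517  0.391   1.9331 -0.6257  1.3823  0.9243] 0.0 jar [ 0.4653 -0.2528  0.1956] tcp [ 0.5663 -0.1679  0.3288]
0.125 [-0.2511  0.4124  1.9204 -0.5041  1.2439  0.7542] 0.0 jar [ 0.4973 -0.2284  0.1575] tcp [ 0.5806 -0.1617  0.3118]
0.25 [-0.2469  0.4332  1.9072 -0.3523  1.1307  0.5599] 0.0 jar [ 0.5287 -0.1942  0.1273] tcp [ 0.595  -0.1511  0.2974]
0.375 [-0.2394  0.4524  1.8938 -0.1708  1.05    0.3401] 0.0 jar [ 0.558  -0.1521  0.1066] tcp [ 0.6091 -0.1365  0.2864]
0.5 [-0.2291  0.4691  1.8808  0.0334  1.0088  0.101 ] 0.0 jar [ 0.5838 -0.1041  0.0965] tcp [ 0.6221 -0.1189  0.2795]
0.625 [-0.2165  0.4826  1.8684  0.2455  1.0109 -0.144 ] 0.0 jar [ 0.6048 -0.0529  0.0976] tcp [ 0.6336 -0.0991  0.2771]
0.75 [-0.2025  0.4925  1.8572  0.4481  1.0553 -0.3784] 0.0 jar [ 0.6201 -0.0011  0.1098] tcp [ 0.643  -0.0782  0.2792]
0.875 [-0.1876  0.4983  1.8474  0.6282  1.1364 -0.5903] 0.0 jar [0.6289 0.0486 0.1327] tcp [ 0.6499 -0.0573  0.286 ]
1.0 [-0.1727  0.4999  1.8392  0.7807  1.2467 -0.7754] 0.0 jar [0.631  0.0935 0.165 ] tcp [ 0.6541 -0.0376  0.2971]
17 rows t [0.0419, 0.0099, 0.005] r [0.0004, 0.106, -0.086]
```

>>> {"method": "send_rows", "body": {
  "steps": [
    {"rx": 0,"ry": 0.106,"rz": -0.086,"tx": 0.042,"ty": 0.01,"tz": 0.005,"claw": 0.3},
    {"rx": 0,"ry": 0.106,"rz": -0.086,"tx": 0.042,"ty": 0.01,"tz": 0.005,"claw": 0.3},
    {"rx": 0,"ry": 0.106,"rz": -0.086,"tx": 0.042,"ty": 0.01,"tz": 0.005,"claw": 0.3},
    {"rx": 0,"ry": 0.106,"rz": -0.086,"tx": 0.042,"ty": 0.01,"tz": 0.005,"claw": 0.3},
    {"rx": 0,"ry": 0.106,"rz": -0.086,"tx": 0.042,"ty": 0.01,"tz": 0.005,"claw": 0.3},
    {"rx": 0,"ry": 0.106,"rz": -0.086,"tx": 0.042,"ty": 0.01,"tz": 0.005,"claw": 0.3},
    {"rx": 0,"ry": 0.106,"rz": -0.086,"tx": 0.042,"ty": 0.01,"tz": 0.005,"claw": 0.3},
    {"rx": 0,"ry": 0.106,"rz": -0.086,"tx": 0.042,"ty": 0.01,"tz": 0.005,"claw": 0.3}
  ]
}}

```text
time_s: 5.28
ee_pos: [0.6198, -0.1232, 0.2788]
eef_rot: [-0.077, 0.822, 0.559, -0.078]
contact_force: [0.0, 0.6, -3.1]
width: 0.046
gripper_force: 25.0
```

>>> {"method": "send_rows", "body": {
  "steps": [
    {"rx": 0,"ry": 0.106,"rz": -0.086,"tx": 0.042,"ty": 0.01,"tz": 0.005,"claw": 0.3},
    {"rx": 0,"ry": 0.106,"rz": -0.086,"tx": 0.042,"ty": 0.01,"tz": 0.005,"claw": 0.3},
    {"rx": 0,"ry": 0.106,"rz": -0.086,"tx": 0.042,"ty": 0.01,"tz": 0.005,"claw": 0.3},
    {"rx": 0,"ry": 0.106,"rz": -0.086,"tx": 0.042,"ty": 0.01,"tz": 0.005,"claw": 0.3},
    {"rx": 0,"ry": 0.106,"rz": -0.086,"tx": 0.042,"ty": 0.01,"tz": 0.005,"claw": 0.3},
    {"rx": 0,"ry": 0.106,"rz": -0.086,"tx": 0.042,"ty": 0.01,"tz": 0.005,"claw": 0.3},
    {"rx": 0,"ry": 0.106,"rz": -0.086,"tx": 0.042,"ty": 0.01,"tz": 0.005,"claw": 0.3}
  ]
}}

```text
time_s: 5.87
ee_pos: [0.6509, -0.0558, 0.2847]
eef_rot: [-0.248, 0.658, 0.688, 0.179]
contact_force: [0.1, 0.2, -2.3]
width: 0.046
gripper_force: 25.0
```

Run:
```python
from place import *
T=cur();print(T[:3,3],(T@G)[:3])
rows(target(.08),wmax=.14,vmax=.15)
```

```text
[ 0.6509 -0.0558  0.2847] [[ 0.994  -0.0856  0.0673  0.6306]
 [ 0.0728  0.9821  0.1738  0.052 ]
 [-0.081  -0.1679  0.9825  0.1326]]
2 rows t [0.0437, 0.0084, 0.0019] r [0.0026, 0.1051, -0.0824]
```

>>> {"method": "send_rows", "body": {
  "steps": [
    {"rx": 0.002,"ry": 0.105,"rz": -0.083,"tx": 0.042,"ty": 0.008,"tz": 0.002,"claw": 0.3},
    {"rx": 0.002,"ry": 0.105,"rz": -0.083,"tx": 0.042,"ty": 0.008,"tz": 0.002,"claw": 0.3},
    {"rx": 0,"ry": 0,"rz": 0,"tx": 0,"ty": 0,"tz": 0,"claw": 0.3},
    {"rx": 0,"ry": 0,"rz": 0,"tx": 0,"ty": 0,"tz": 0,"claw": 0.3}
  ]
}}

```text
time_s: 6.2
ee_pos: [0.6539, -0.0387, 0.2964]
eef_rot: [-0.292, 0.597, 0.706, 0.244]
contact_force: [-0.4, -0.3, -2.4]
width: 0.046
gripper_force: 25.0
```

Run:
```python
from place import *
T=cur();print(T[:3,3],(T@G)[:3])
rows(target(.08));rows(target(.015),N=4)
J=T@G
n=[]
for k,b in(('top',(220,150,320,225)),('side',(280,110,400,210))):
    c=grab(k);im=c['image'][:,:,::-1].copy();u0,v0,u1,v1=b
    # predicted jar axis endpoints and underside corners
    pr=[proj(c,(J@[sx*.023,sy*.023,z,1])[:3]) for z in(-.025,.025) for sx,sy in((-1,-1),(1,-1),(1,1),(-1,1))]
    im=cv2.resize(im[v0:v1,u0:u1],(400,int(400*(v1-v0)/(u1-u0))),interpolation=cv2.INTER_CUBIC);s=400/(u1-u0)
    for q in pr: cv2.circle(im,tuple(int(x) for x in (q-[u0,v0])*s),3,(255,0,255),1)
    n.append(cv2.copyMakeBorder(im,0,340-im.shape[0],0,0,cv2.BORDER_CONSTANT))
cv2.imwrite('pics/held.png',np.hstack(n))
```

```text
[ 0.6539 -0.0387  0.2964] [[ 0.9853 -0.1707  0.0017  0.631 ]
 [ 0.1707  0.9853  0.0075  0.0915]
 [-0.003  -0.0071  1.      0.1634]]
1 rows t [0.0046, 0.0016, 0.001] r [0.0001, 0.009, -0.0054]
4 rows t [-0.0447, 0.0005, 0.0463] r [0.0, 0.0023, -0.0013]
```

View pics/held.png

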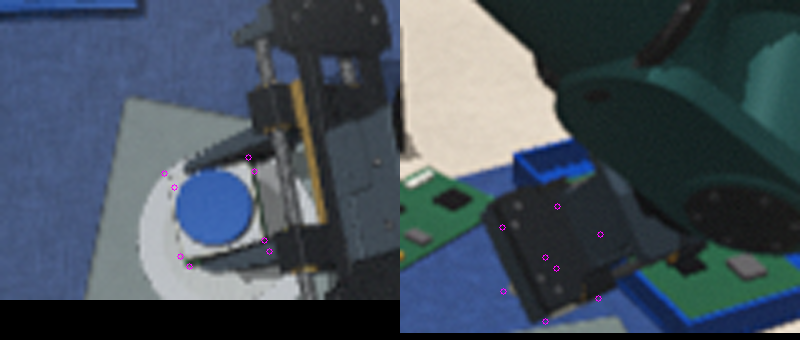

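The jar is held upright over the plate. Its cap centre is at crop (214,207), in line with the prediction. I'll lower it and check the centring from the cap.

>>> {"method": "send_rows", "body": {
  "steps": [
    {"rx": 0,"ry": 0.003,"rz": -0.002,"tx": -0.045,"ty": 0.001,"tz": 0.046,"claw": 0.3},
    {"rx": 0,"ry": 0.003,"rz": -0.002,"tx": -0.045,"ty": 0.001,"tz": 0.046,"claw": 0.3},
    {"rx": 0,"ry": 0.003,"rz": -0.002,"tx": -0.045,"ty": 0,"tz": 0.046,"claw": 0.3},
    {"rx": 0,"ry": 0.002,"rz": 0,"tx": -0.045,"ty": 0,"tz": 0.046,"claw": 0.3},
    {"rx": 0,"ry": 0,"rz": 0,"tx": 0,"ty": 0,"tz": 0,"claw": 0.3},
    {"rx": 0,"ry": 0,"rz": 0,"tx": 0,"ty": 0,"tz": 0,"claw": 0.3}
  ]
}}

```text
time_s: 6.8
ee_pos: [0.654, -0.0377, 0.2307]
eef_rot: [-0.296, 0.594, 0.706, 0.248]
contact_force: [-0.1, 0.1, -2.2]
width: 0.0457
gripper_force: 25.0
```

Run:
```python
from place import *
from m import blob
T=cur();J=T@G;print(T[:3,3],J[:3],status.get_obs()['contact_force'])
c=grab('top');p,a,_,_=blob(c['image'],(100,130,90),(125,255,255),(255,180,300,225));w=proj(c,(J@[0,0,.039,1])[:3]);print(p,a,'pred',w,'cap world',ray(c,*p,J[2,3]+.039))
rows(target(0.0,xy=J[:2,3]),N=4)
rows(target(0.0),N=4)
```

```text
[ 0.654  -0.0377  0.2307] [[ 0.9846 -0.1748  0.0015  0.6305]
 [ 0.1748  0.9846 -0.0052  0.0941]
 [-0.0006  0.0054  1.      0.0993]] [-0.0786  0.0534 -2.193 ]
[274.3439 205.2569] 253 pred [274.3695 205.0208] cap world [0.6301 0.094  0.1383]
4 rows t [-0.0099, -0.0007, 0.011] r [-0.0, -0.0016, 0.0005]
4 rows t [-0.0104, -0.0003, 0.0105] r [-0.0, -0.0016, 0.0005]
```

>>> {"method": "send_rows", "body": {
  "steps": [
    {"rx": 0,"ry": -0.003,"rz": 0,"tx": -0.015,"ty": 0,"tz": 0.015,"claw": 0.3},
    {"rx": 0,"ry": -0.003,"rz": 0,"tx": -0.015,"ty": 0,"tz": 0.015,"claw": 0.3},
    {"rx": 0,"ry": 0,"rz": 0,"tx": -0.004,"ty": 0,"tz": 0.004,"claw": 0.3},
    {"rx": 0,"ry": 0,"rz": 0,"tx": 0,"ty": 0,"tz": 0,"claw": 0.3},
    {"rx": 0,"ry": 0,"rz": 0,"tx": 0,"ty": 0,"tz": 0,"claw": 0.3}
  ]
}}

```text
time_s: 7.27
ee_pos: [0.6545, -0.0377, 0.2206]
eef_rot: [-0.293, 0.594, 0.707, 0.248]
contact_force: [0.4, 0.0, -2.9]
width: 0.0455
gripper_force: 25.0
```

>>> {"method": "send_rows", "body": {
  "steps": [
    {"rx": 0,"ry": 0,"rz": 0,"tx": -0.003,"ty": 0,"tz": 0.003,"claw": 0.3},
    {"rx": 0,"ry": 0,"rz": 0,"tx": 0,"ty": 0,"tz": 0,"claw": 0.3},
    {"rx": 0,"ry": 0,"rz": 0,"tx": 0,"ty": 0,"tz": 0,"claw": 0.3}
  ]
}}

```text
time_s: 7.52
ee_pos: [0.6545, -0.0377, 0.2195]
eef_rot: [-0.293, 0.594, 0.707, 0.248]
contact_force: [-0.3, -0.5, -1.3]
width: 0.046
gripper_force: 25.0
```

>>> {"method": "send_rows", "body": {
  "steps": [
    {"rx": 0,"ry": 0,"rz": 0,"tx": -0.003,"ty": 0,"tz": 0.003,"claw": 0.3},
    {"rx": 0,"ry": 0,"rz": 0,"tx": 0,"ty": 0,"tz": 0,"claw": 0.3},
    {"rx": 0,"ry": 0,"rz": 0,"tx": 0,"ty": 0,"tz": 0,"claw": 0.3}
  ]
}}

```text
time_s: 7.77
ee_pos: [0.6544, -0.0377, 0.2183]
eef_rot: [-0.293, 0.594, 0.707, 0.248]
contact_force: [0.1, -1.2, -1.7]
width: 0.0459
gripper_force: 25.0
```

>>> {"method": "send_rows", "body": {
  "steps": [
    {"rx": 0,"ry": 0,"rz": 0,"tx": -0.003,"ty": 0,"tz": 0.003,"claw": 0.3},
    {"rx": 0,"ry": 0,"rz": 0,"tx": 0,"ty": 0,"tz": 0,"claw": 0.3},
    {"rx": 0,"ry": 0,"rz": 0,"tx": 0,"ty": 0,"tz": 0,"claw": 0.3}
  ]
}}

```text
time_s: 8.02
ee_pos: [0.6546, -0.0378, 0.2181]
eef_rot: [-0.293, 0.594, 0.707, 0.248]
contact_force: [-4.6, -4.1, 10.0]
width: 0.0458
gripper_force: 25.0
```

Run:
```python
from place import *
T=cur();J=T@G;print(T[:3,3],J[:3],status.get_obs()['contact_force'])
```

```text
[ 0.6546 -0.0378  0.2181] [[ 0.9845 -0.1755 -0.0021  0.6315]
 [ 0.1755  0.9845 -0.0015  0.0935]
 [ 0.0023  0.0011  1.      0.0861]] [-4.6363 -4.1442 10.0458]
```

Contact at about 10 N. I'll ease back slightly, open, and retreat along the tool axis.

>>> {"method": "send_rows", "body": {
  "steps": [
    {"rx": 0,"ry": 0,"rz": 0,"tx": 0.002,"ty": 0,"tz": -0.002,"claw": 0.3},
    {"rx": 0,"ry": 0,"rz": 0,"tx": 0,"ty": 0,"tz": 0,"claw": 0.3},
    {"rx": 0,"ry": 0,"rz": 0,"tx": 0,"ty": 0,"tz": 0,"claw": 0.55},
    {"rx": 0,"ry": 0,"rz": 0,"tx": 0,"ty": 0,"tz": 0,"claw": 0.65},
    {"rx": 0,"ry": 0,"rz": 0,"tx": 0,"ty": 0,"tz": 0,"claw": 0.75},
    {"rx": 0,"ry": 0,"rz": 0,"tx": 0,"ty": 0,"tz": 0,"claw": 0.75},
    {"rx": 0,"ry": 0,"rz": 0,"tx": 0,"ty": 0,"tz": 0,"claw": 0.75}
  ]
}}

```text
time_s: 8.6
ee_pos: [0.6545, -0.0376, 0.218]
eef_rot: [-0.293, 0.594, 0.707, 0.248]
contact_force: [0.6, -0.1, 0.1]
width: 0.0682
gripper_force: 0.0
```

>>> {"method": "send_rows", "body": {
  "steps": [
    {"rx": 0,"ry": 0,"rz": 0,"tx": 0,"ty": 0,"tz": -0.06,"claw": 0.75},
    {"rx": 0,"ry": 0,"rz": 0,"tx": 0,"ty": 0,"tz": -0.1,"claw": 0.75},
    {"rx": 0,"ry": 0,"rz": 0,"tx": 0,"ty": 0,"tz": -0.15,"claw": 0.75},
    {"rx": 0,"ry": 0,"rz": 0,"tx": 0,"ty": 0,"tz": -0.15,"claw": 0.75},
    {"rx": 0,"ry": 0,"rz": 0,"tx": 0,"ty": 0,"tz": -0.15,"claw": 0.75}
  ]
}}

```text
time_s: 9.02
ee_pos: [0.6728, -0.1459, 0.3276]
eef_rot: [-0.293, 0.594, 0.707, 0.247]
contact_force: [0.1, -0.4, 0.4]
width: 0.0686
gripper_force: 0.0
```

Run:
```python
from place import *
from m import blob
T=cur();print(T,status.get_obs()['qpos'])
for n,b in (('top',(255,180,300,225)),('side',(300,150,360,240))):
    c=grab(n);p,a,_,_=blob(c['image'],(100,130,90),(125,255,255),b);print(n,p,a,'pred',proj(c,[.631,.0935,.124]),'cap',ray(c,*p,.124))
cv2.imwrite('pics/side2.png',c['image'][:,:,::-1][100:300,150:420])
```

```text
[[-0.1227  0.9851 -0.1204  0.6728]
 [ 0.6953  0.1719  0.6978 -0.1459]
 [ 0.7082  0.0019 -0.7061  0.3276]
 [ 0.      0.      0.      1.    ]] [-0.3184  0.5128  1.7458  0.6904  1.3785 -0.8053]
top [275.0588 205.8067] 238 pred [275.0371 205.6443] cap [0.6306 0.0935 0.124 ]
side [318.3272 189.6776] 1461 pred [324.8719 203.1422] cap [0.6437 0.1504 0.124 ]
```

View pics/side2.png

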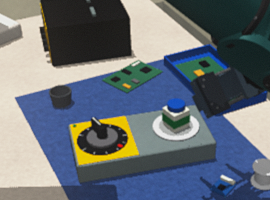

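The jar stands upright in the middle of the plate (cap within 1 mm). Next I'll refine the dial geometry from fresh images and check the wrist range. The plan is to hold the pointer arm lightly between the fingers and turn it about the dial axis.

```bash
cat > dial.py <<'E'
from kin import *
AX=np.array([.4600,.1308])
def red(c,b,z):
    u0,v0,u1,v1=b;i=c['image'][v0:v1,u0:u1].astype(float);w=np.clip(i[:,:,0]-np.maximum(i[:,:,1],i[:,:,2])*1.0-25,0,None)
    # reject yellow: G must be small relative to R
    w*=(i[:,:,1]<.75*i[:,:,0]); vs,us=np.mgrid[v0:v1,u0:u1];p=np.array([(w*us).sum(),(w*vs).sum()])/w.sum();return p,ray(c,*p,z)[:2]
def line(c,b,z=.094,th=110,r=(.008,.037),ax=AX):
    u0,v0,u1,v1=b;i=c['image'][v0:v1,u0:u1].astype(float).min(2)
    vs,us=np.mgrid[v0:v1,u0:u1];W=np.array([ray(c,u,v,z)[:2] for u,v in zip(us.ravel(),vs.ravel())])-ax
    rr=np.linalg.norm(W,axis=1);w=np.clip(i.ravel()-th,0,None)*(rr>r[0])*(rr<r[1]);d=(W*w[:,None]).sum(0)/w.sum();return np.degrees(np.arctan2(d[1],d[0])),np.linalg.norm(d),(w>0).sum()
ang=lambda d:np.degrees(np.arctan2(d[1],d[0]))
E
python3 - <<'E'
from dial import *
np.set_printoptions(precision=4,suppress=True)
t=grab('top');s=grab('side')
for c,b in((t,(274,262,288,276)),(s,(260,235,280,255)),(load('top'),(274,262,288,276))):
    p,w=red(c,b,.0585);print('mark',p,w,ang(w-AX),np.linalg.norm(w-AX))
for th in(70,90,110):print('pointer',line(t,(240,265,290,300),th=th),line(s,(210,195,290,260),th=th))
p=fit()[0].x;q=status.get_obs()['qpos']
for fl in(0,180):
  for a in(98.5,60,20,-20,-60):
    X=mk([*(AX+.028*az(a)[:2]),.263],down,az(a+fl+90)); print(fl,a,ik(X,[.3,.4,1.9,0,.9,0],p))
E
```

```text
mark [280.6983 269.2626] [0.4862 0.0872] -59.01545543617358 0.05086833797595198
mark [269.688  245.2138] [0.4875 0.0872] -57.702385400274935 0.05154265355293845
mark [280.6983 269.2626] [0.4862 0.0872] -59.01545543617358 0.05086833797595198
pointer (np.float64(-86.9994294692807), np.float64(0.0032589123354079892), np.int64(680)) (np.float64(175.82819763756396), np.float64(0.0026217650996776644), np.int64(125))
pointer (np.float64(-83.80088951966317), np.float64(0.003603540146196059), np.int64(568)) (np.float64(120.79666951509842), np.float64(0.005119243018709256), np.int64(96))
pointer (np.float64(-87.27881050300826), np.float64(0.0032166352491491633), np.int64(517)) (np.float64(92.36717407768833), np.float64(0.021494864500063687), np.int64(41))
0 98.5 (array([ 0.2863,  0.2779,  2.2168, -0.    ,  0.647 , -3.0036]), np.float64(1.1531022093414515e-09))
0 60 (array([ 0.2694,  0.2989,  2.1858, -0.    ,  0.6569, -2.3486]), np.float64(2.7193840375787207e-13))
0 20 (array([ 0.235 ,  0.3086,  2.1714,  0.    ,  0.6616, -1.6849]), np.float64(3.975021141936477e-14))
0 -20 (array([ 0.1978,  0.3021,  2.181 ,  0.    ,  0.6584, -1.0239]), np.float64(5.37630354216951e-11))
0 -60 (array([ 0.1731,  0.2821,  2.2106, -0.    ,  0.6489, -0.3505]), np.float64(2.4318657486090587e-11))
180 98.5 (array([ 0.2863,  0.2779,  2.2168, -0.    ,  0.647 ,  0.138 ]), np.float64(5.6275767485693156e-11))
180 60 (array([ 0.2694,  0.2989,  2.1858, -0.    ,  0.6569,  0.793 ]), np.float64(6.835554030799798e-12))
180 20 (array([ 0.235 ,  0.3086,  2.1714, -0.    ,  0.6616,  1.4567]), np.float64(1.628808127902835e-15))
180 -20 (array([0.1978, 0.3021, 2.181 , 0.    , 0.6584, 2.1176]), np.float64(7.454038620099233e-10))
180 -60 (array([0.1731, 0.2821, 2.2106, 0.    , 0.6489, 2.7911]), np.float64(1.2401126781025578e-09))
```

Run:
```python
from dial import *
np.set_printoptions(precision=3,suppress=True)
p=fit()[0].x;T=cur();q=status.get_obs()['qpos']
X=mk([*(AX+.028*az(98.5)[:2]),.37],down,az(8.5));D=np.linalg.inv(T)@X;L=np.real(logm(D))
for k in np.linspace(0,1,9):
    Y=T@expm(L*k);q,e=ik(Y,q,p);print(k,q,round(e,5),'tip',Y[:3,3]+.191*Y[:3,2],'tcp',Y[:3,3])
rows(X)
```

```text
0.0 [-0.317  0.513  1.747  0.692  1.375 -0.806] 0.0 tip [ 0.65  -0.012  0.192] tcp [ 0.673 -0.145  0.327]
0.125 [-0.274  0.43   1.822  0.641  1.291 -0.754] 0.0 tip [0.626 0.009 0.199] tcp [ 0.646 -0.111  0.346]
0.25 [-0.222  0.351  1.892  0.583  1.21  -0.686] 0.0 tip [0.601 0.03  0.203] tcp [ 0.619 -0.075  0.362]
0.375 [-0.161  0.279  1.957  0.517  1.131 -0.601] 0.0 tip [0.577 0.052 0.206] tcp [ 0.591 -0.037  0.374]
0.5 [-0.09   0.214  2.016  0.44   1.058 -0.497] 0.0 tip [0.552 0.074 0.205] tcp [0.564 0.002 0.382]
0.625 [-0.009  0.16   2.069  0.349  0.992 -0.37 ] 0.0 tip [0.528 0.096 0.202] tcp [0.537 0.041 0.385]
0.75 [ 0.082  0.119  2.115  0.244  0.937 -0.22 ] 0.0 tip [0.504 0.117 0.197] tcp [0.51  0.081 0.384]
0.875 [ 0.181  0.092  2.154  0.126  0.897 -0.049] 0.0 tip [0.48  0.138 0.189] tcp [0.483 0.12  0.379]
1.0 [ 0.286  0.082  2.185 -0.     0.875  0.138] 0.0 tip [0.456 0.158 0.179] tcp [0.456 0.158 0.37 ]
10 rows t [0.1321, -0.0661, 0.0414] r [-0.0007, -0.1001, 0.003]
```

>>> {"method": "send_rows", "body": {
  "steps": [
    {"rx": 0,"ry": -0.1,"rz": 0.003,"tx": 0.132,"ty": -0.066,"tz": 0.041,"claw": 0.5},
    {"rx": 0,"ry": -0.1,"rz": 0.003,"tx": 0.132,"ty": -0.066,"tz": 0.041,"claw": 0.5},
    {"rx": 0,"ry": -0.1,"rz": 0.003,"tx": 0.132,"ty": -0.066,"tz": 0.041,"claw": 0.5},
    {"rx": 0,"ry": -0.1,"rz": 0.003,"tx": 0.132,"ty": -0.066,"tz": 0.041,"claw": 0.5},
    {"rx": 0,"ry": -0.1,"rz": 0.003,"tx": 0.132,"ty": -0.066,"tz": 0.041,"claw": 0.5},
    {"rx": 0,"ry": -0.1,"rz": 0.003,"tx": 0.132,"ty": -0.066,"tz": 0.041,"claw": 0.5},
    {"rx": 0,"ry": -0.1,"rz": 0.003,"tx": 0.132,"ty": -0.066,"tz": 0.041,"claw": 0.5}
  ]
}}

```text
time_s: 9.8
ee_pos: [0.5186, 0.0665, 0.3848]
eef_rot: [-0.091, 0.645, 0.756, 0.074]
contact_force: [0.4, -0.1, -0.2]
width: 0.0451
gripper_force: 0.0
```

>>> {"method": "send_rows", "body": {
  "steps": [
    {"rx": 0,"ry": -0.1,"rz": 0.003,"tx": 0.132,"ty": -0.066,"tz": 0.041,"claw": 0.5},
    {"rx": 0,"ry": -0.1,"rz": 0.003,"tx": 0.132,"ty": -0.066,"tz": 0.041,"claw": 0.5},
    {"rx": 0,"ry": -0.1,"rz": 0.003,"tx": 0.132,"ty": -0.066,"tz": 0.041,"claw": 0.5},
    {"rx": 0,"ry": 0,"rz": 0,"tx": 0,"ty": 0,"tz": 0,"claw": 0.5},
    {"rx": 0,"ry": 0,"rz": 0,"tx": 0,"ty": 0,"tz": 0,"claw": 0.5}
  ]
}}

```text
time_s: 10.22
ee_pos: [0.4538, 0.1601, 0.3697]
eef_rot: [-0.004, 0.65, 0.76, -0.003]
contact_force: [0.2, -0.5, -0.9]
width: 0.0457
gripper_force: 0.0
```

Run:
```python
from dial import *
np.set_printoptions(precision=4,suppress=True)
T=cur();print(T)
f=lambda z:mk([*(AX+.028*az(98.5)[:2]),z],down,az(8.5))
rows(f(.37));rows(f(.263),f(.37),N=5)
```

```text
[[-0.1555  0.9878 -0.0091  0.4538]
 [ 0.9878  0.1555  0.0003  0.1601]
 [ 0.0017 -0.0089 -1.      0.3697]
 [ 0.      0.      0.      1.    ]]
1 rows t [-0.0076, 0.0072, -0.0014] r [-0.0114, -0.0021, 0.0099]
5 rows t [0.0, 0.0, 0.0856] r [0.0, 0.0, 0.0]
```

>>> {"method": "send_rows", "body": {
  "steps": [
    {"rx": -0.011,"ry": -0.002,"rz": 0.01,"tx": -0.008,"ty": 0.007,"tz": 0,"claw": 0.5},
    {"rx": 0,"ry": 0,"rz": 0,"tx": 0,"ty": 0,"tz": 0.1,"claw": 0.5},
    {"rx": 0,"ry": 0,"rz": 0,"tx": 0,"ty": 0,"tz": 0.1,"claw": 0.5},
    {"rx": 0,"ry": 0,"rz": 0,"tx": 0,"ty": 0,"tz": 0.04,"claw": 0.5},
    {"rx": 0,"ry": 0,"rz": 0,"tx": 0,"ty": 0,"tz": 0,"claw": 0.5}
  ]
}}

```text
time_s: 10.63
ee_pos: [0.4576, 0.1556, 0.3086]
eef_rot: [-0.001, 0.655, 0.755, -0.001]
contact_force: [-0.1, 0.1, -0.8]
width: 0.0456
gripper_force: 0.0
```

Run:
```python
from dial import *
T=cur();f=lambda z:mk([*(AX+.028*az(98.5)[:2]),z],down,az(8.5))
rows(f(.263),N=4)
c=grab('side');im=c['image'][:,:,::-1][160:270,190:310];cv2.imwrite('pics/d1.png',cv2.resize(im,None,fx=4,fy=4,interpolation=cv2.INTER_CUBIC))
```

```text
4 rows t [0.0032, -0.0013, 0.0456] r [-0.0006, -0.0, -0.0021]
```

View pics/d1.png

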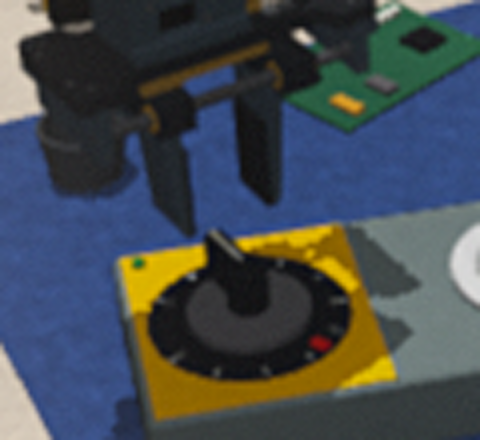

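The open fingers, tips at crop (190,230) and (265,200), straddle the pointer arm at about (222,245). I'll descend and close lightly.

>>> {"method": "send_rows", "body": {
  "steps": [
    {"rx": 0,"ry": 0,"rz": -0.002,"tx": 0.003,"ty": -0.001,"tz": 0.045,"claw": 0.5},
    {"rx": 0,"ry": 0,"rz": -0.002,"tx": 0.003,"ty": -0.001,"tz": 0.045,"claw": 0.5},
    {"rx": 0,"ry": 0,"rz": -0.002,"tx": 0.003,"ty": -0.001,"tz": 0.045,"claw": 0.5},
    {"rx": 0,"ry": 0,"rz": -0.002,"tx": 0.003,"ty": -0.001,"tz": 0.045,"claw": 0.5},
    {"rx": 0,"ry": 0,"rz": 0,"tx": 0,"ty": 0,"tz": 0,"claw": 0.5},
    {"rx": 0,"ry": 0,"rz": 0,"tx": 0,"ty": 0,"tz": 0,"claw": 0.5}
  ]
}}

```text
time_s: 11.18
ee_pos: [0.4561, 0.1596, 0.2649]
eef_rot: [0.0, 0.652, 0.758, 0.0]
contact_force: [0.5, 0.8, 0.3]
width: 0.0456
gripper_force: 0.0
```

>>> {"method": "send_rows", "body": {
  "steps": [
    {"rx": 0,"ry": 0,"rz": 0,"tx": 0,"ty": 0,"tz": 0,"claw": 0.3},
    {"rx": 0,"ry": 0,"rz": 0,"tx": 0,"ty": 0,"tz": 0,"claw": 0.2},
    {"rx": 0,"ry": 0,"rz": 0,"tx": 0,"ty": 0,"tz": 0,"claw": 0.1},
    {"rx": 0,"ry": 0,"rz": 0,"tx": 0,"ty": 0,"tz": 0,"claw": 0.1},
    {"rx": 0,"ry": 0,"rz": 0,"tx": 0,"ty": 0,"tz": 0,"claw": 0.1}
  ],
  "newtons": 8
}}

```text
time_s: 11.6
ee_pos: [0.4565, 0.1596, 0.266]
eef_rot: [0.001, 0.652, 0.758, 0.001]
contact_force: [0.5, 0.0, 0.1]
width: 0.0155
gripper_force: 0.0
```

Run:
```python
from dial import *
np.set_printoptions(precision=4,suppress=True)
T=cur();o=status.get_obs();print(T,o['contact_force'],o['torque'],o['width'])
x=T[:3,0];a0=ang(x);print('x az',a0,'r',(T[:2,3]-AX)@x[:2],'lat',(T[:2,3]-AX)@T[:2,1])
ax=np.eye(4);
def rot(d):
    A=np.eye(4);A[:2,3]=AX;return A@np.block([[R.from_euler('z',d,degrees=True).as_matrix(),np.zeros((3,1))],[np.zeros((1,3)),np.ones((1,1))]])@np.linalg.inv(A)
rows(rot(-157)@T,N=31)
```

```text
[[-0.1494  0.9888  0.0025  0.4565]
 [ 0.9888  0.1494  0.0008  0.1596]
 [ 0.0004  0.0026 -1.      0.266 ]
 [ 0.      0.      0.      1.    ]] [0.4623 0.0103 0.1435] [-0.0658  0.0972 -0.0315] 0.0154711167396459
x az 98.59116420664475 r 0.028971065804859704 lat 0.0008201198220192775
31 rows t [-0.0007, 0.0102, 0.0] r [-0.0, -0.0003, 0.1125]
```

>>> {"method": "send_rows", "body": {
  "steps": [
    {"rx": 0,"ry": 0,"rz": 0,"tx": 0,"ty": 0,"tz": 0,"claw": 0.08},
    {"rx": 0,"ry": 0,"rz": 0,"tx": 0,"ty": 0,"tz": 0,"claw": 0.05},
    {"rx": 0,"ry": 0,"rz": 0,"tx": 0,"ty": 0,"tz": 0,"claw": 0.05},
    {"rx": 0,"ry": 0,"rz": 0,"tx": 0,"ty": 0,"tz": 0,"claw": 0.05},
    {"rx": 0,"ry": 0,"rz": 0,"tx": 0,"ty": 0,"tz": 0,"claw": 0.05}
  ]
}}

```text
time_s: 12.02
ee_pos: [0.4564, 0.1596, 0.2659]
eef_rot: [0.001, 0.652, 0.758, 0.001]
contact_force: [-2.1, 0.7, 5.6]
width: 0.0118
gripper_force: 8.0
```

Run:
```python
from dial import *
np.set_printoptions(precision=4,suppress=True)
T=cur();o=status.get_obs();x=T[:3,0];print('x az',ang(x),(T[:2,3]-AX)@x[:2],'lat',(T[:2,3]-AX)@T[:2,1],o['contact_force'],o['torque'],o['width'],o['gripper_force'])
```

```text
x az 98.58270773459653 0.028999004880281357 lat 0.0007469151858284018 [-2.0939  0.6953  5.5795] [-0.0653  0.5335 -0.042 ] 0.011792232065915844 8.00479106605053
```

>>> {"method": "send_rows", "body": {
  "steps": [
    {"rx": 0,"ry": 0,"rz": 0.11,"tx": -0.0006,"ty": 0.01,"tz": 0,"claw": 0.05},
    {"rx": 0,"ry": 0,"rz": 0.11,"tx": -0.0006,"ty": 0.01,"tz": 0,"claw": 0.05},
    {"rx": 0,"ry": 0,"rz": 0.11,"tx": -0.0006,"ty": 0.01,"tz": 0,"claw": 0.05},
    {"rx": 0,"ry": 0,"rz": 0.11,"tx": -0.0006,"ty": 0.01,"tz": 0,"claw": 0.05},
    {"rx": 0,"ry": 0,"rz": 0.11,"tx": -0.0006,"ty": 0.01,"tz": 0,"claw": 0.05},
    {"rx": 0,"ry": 0,"rz": 0.11,"tx": -0.0006,"ty": 0.01,"tz": 0,"claw": 0.05}
  ]
}}

```text
time_s: 12.52
ee_pos: [0.4713, 0.1578, 0.2659]
eef_rot: [0.0, 0.826, 0.564, 0.001]
contact_force: [-0.8, 3.1, 2.9]
width: 0.0119
gripper_force: 8.0
```

```bash
cat >> dial.py <<'E'
def rot(d):
    A=np.eye(4);A[:2,3]=AX;B=np.eye(4);B[:3,:3]=R.from_euler('z',d,degrees=True).as_matrix();return A@B@np.linalg.inv(A)
def rep(goal,n=None,r=.029,z=.265):
    T=cur();o=status.get_obs();x=T[:3,0];print('x az',ang(x),'r',(T[:2,3]-AX)@x[:2],'lat',(T[:2,3]-AX)@T[:2,1],T[2,3],o['contact_force'],o['torque'],o['width'])
    X=mk([*(AX+r*az(goal)[:2]),z],down,az(goal-90));rows(X,wmax=.115,N=n)
E
python3 - <<'E'
from dial import *
np.set_printoptions(precision=4,suppress=True)
rep(-58.5);rep(30)
E
```

```text
x az 68.6452065443713 r 0.029267662804546263 lat 0.0007294397781176177 0.26589017807681437 [-0.8318  3.0739  2.8875] [ 0.3055  0.3705 -0.0188] 0.011949734656752087
25 rows t [-0.0006, 0.0103, 0.0001] r [-0.0, -0.0001, 0.113]
x az 68.6452065443713 r 0.029267662804546263 lat 0.0007294397781176177 0.26589017807681437 [-0.8318  3.0739  2.8875] [ 0.3055  0.3705 -0.0188] 0.011949734656752087
8 rows t [-0.0007, 0.0095, 0.0005] r [0.0002, -0.0003, 0.1073]
```

Smooth with low forces. Continuing.

>>> {"method": "send_rows", "body": {
  "steps": [
    {"rx": 0,"ry": 0,"rz": 0.113,"tx": -0.0006,"ty": 0.0103,"tz": 0,"claw": 0.05},
    {"rx": 0,"ry": 0,"rz": 0.113,"tx": -0.0006,"ty": 0.0103,"tz": 0,"claw": 0.05},
    {"rx": 0,"ry": 0,"rz": 0.113,"tx": -0.0006,"ty": 0.0103,"tz": 0,"claw": 0.05},
    {"rx": 0,"ry": 0,"rz": 0.113,"tx": -0.0006,"ty": 0.0103,"tz": 0,"claw": 0.05},
    {"rx": 0,"ry": 0,"rz": 0.113,"tx": -0.0006,"ty": 0.0103,"tz": 0,"claw": 0.05},
    {"rx": 0,"ry": 0,"rz": 0.113,"tx": -0.0006,"ty": 0.0103,"tz": 0,"claw": 0.05},
    {"rx": 0,"ry": 0,"rz": 0.113,"tx": -0.0006,"ty": 0.0103,"tz": 0,"claw": 0.05},
    {"rx": 0,"ry": 0,"rz": 0.113,"tx": -0.0006,"ty": 0.0103,"tz": 0,"claw": 0.05}
  ]
}}

```text
time_s: 13.18
ee_pos: [0.4865, 0.1442, 0.266]
eef_rot: [-0.0, 0.97, 0.242, 0.002]
contact_force: [0.8, 2.3, 1.7]
width: 0.0117
gripper_force: 8.0
```

>>> {"method": "send_rows", "body": {
  "steps": [
    {"rx": 0,"ry": 0,"rz": 0.113,"tx": -0.0006,"ty": 0.0103,"tz": 0,"claw": 0.05},
    {"rx": 0,"ry": 0,"rz": 0.113,"tx": -0.0006,"ty": 0.0103,"tz": 0,"claw": 0.05},
    {"rx": 0,"ry": 0,"rz": 0.113,"tx": -0.0006,"ty": 0.0103,"tz": 0,"claw": 0.05},
    {"rx": 0,"ry": 0,"rz": 0.113,"tx": -0.0006,"ty": 0.0103,"tz": 0,"claw": 0.05},
    {"rx": 0,"ry": 0,"rz": 0.113,"tx": -0.0006,"ty": 0.0103,"tz": 0,"claw": 0.05},
    {"rx": 0,"ry": 0,"rz": 0.113,"tx": -0.0006,"ty": 0.0103,"tz": 0,"claw": 0.05},
    {"rx": 0,"ry": 0,"rz": 0.113,"tx": -0.0006,"ty": 0.0103,"tz": 0,"claw": 0.05},
    {"rx": 0,"ry": 0,"rz": 0.113,"tx": -0.0006,"ty": 0.0103,"tz": 0,"claw": 0.05}
  ]
}}

```text
time_s: 13.85
ee_pos: [0.4891, 0.124, 0.266]
eef_rot: [-0.001, 0.994, -0.111, 0.002]
contact_force: [2.0, -0.8, 0.5]
width: 0.012
gripper_force: 8.0
```

Run:
```python
from dial import *
np.set_printoptions(precision=4,suppress=True)
rep(-58.5)
```

```text
x az -12.713473094044348 r 0.02984726845787267 lat 0.00028816615154135034 0.2660006714050025 [ 2.0292 -0.7751  0.4853] [-0.0359 -0.2906  0.0139] 0.01197931136260715
9 rows t [-0.0009, 0.0103, 0.0004] r [-0.0004, -0.0004, 0.1131]
```

>>> {"method": "send_rows", "body": {
  "steps": [
    {"rx": 0,"ry": 0,"rz": 0.113,"tx": -0.001,"ty": 0.0103,"tz": 0,"claw": 0.05},
    {"rx": 0,"ry": 0,"rz": 0.113,"tx": -0.001,"ty": 0.0103,"tz": 0,"claw": 0.05},
    {"rx": 0,"ry": 0,"rz": 0.113,"tx": -0.001,"ty": 0.0103,"tz": 0,"claw": 0.05},
    {"rx": 0,"ry": 0,"rz": 0.113,"tx": -0.001,"ty": 0.0103,"tz": 0,"claw": 0.05},
    {"rx": 0,"ry": 0,"rz": 0.113,"tx": -0.001,"ty": 0.0103,"tz": 0,"claw": 0.05},
    {"rx": 0,"ry": 0,"rz": 0.113,"tx": -0.001,"ty": 0.0103,"tz": 0,"claw": 0.05},
    {"rx": 0,"ry": 0,"rz": 0,"tx": 0,"ty": 0,"tz": 0,"claw": 0.05},
    {"rx": 0,"ry": 0,"rz": 0,"tx": 0,"ty": 0,"tz": 0,"claw": 0.05}
  ]
}}

```text
time_s: 14.52
ee_pos: [0.4815, 0.1106, 0.2661]
eef_rot: [-0.001, 0.93, -0.367, 0.002]
contact_force: [6.8, -4.5, -2.1]
width: 0.0118
gripper_force: 8.0
```

Run:
```python
from dial import *
np.set_printoptions(precision=4,suppress=True)
rep(-58.5)
```

```text
x az -43.006857454088255 r 0.0295149651779307 lat 0.00011721995340021718 0.26608729350101745 [ 6.7596 -4.4873 -2.1401] [-0.9927 -0.9628 -0.0542] 0.011830175707197473
3 rows t [-0.0012, 0.0104, 0.0014] r [-0.0017, -0.0011, 0.1148]
```

>>> {"method": "send_rows", "body": {
  "steps": [
    {"rx": 0,"ry": 0,"rz": 0.114,"tx": -0.002,"ty": 0.0104,"tz": 0,"claw": 0.05},
    {"rx": 0,"ry": 0,"rz": 0.114,"tx": -0.002,"ty": 0.0104,"tz": 0,"claw": 0.05},
    {"rx": 0,"ry": 0,"rz": 0.114,"tx": -0.002,"ty": 0.0104,"tz": 0,"claw": 0.05},
    {"rx": 0,"ry": 0,"rz": 0,"tx": 0,"ty": 0,"tz": 0,"claw": 0.05},
    {"rx": 0,"ry": 0,"rz": 0,"tx": 0,"ty": 0,"tz": 0,"claw": 0.05},
    {"rx": 0,"ry": 0,"rz": 0,"tx": 0,"ty": 0,"tz": 0,"claw": 0.05}
  ]
}}

```text
time_s: 15.02
ee_pos: [0.4749, 0.1065, 0.2662]
eef_rot: [-0.001, 0.873, -0.488, 0.002]
contact_force: [6.2, -6.8, 0.6]
width: 0.012
gripper_force: 8.0
```

Run:
```python
from dial import *
np.set_printoptions(precision=4,suppress=True)
rep(-58.5)
```

```text
x az -58.35996012190206 r 0.02850101457508177 lat 9.852475205874031e-05 0.26618145848477937 [ 6.1589 -6.8214  0.5926] [-1.3206 -0.9592 -0.1485] 0.0120037183379195
1 rows t [0.002, -0.0001, 0.0047] r [-0.0056, -0.003, 0.0031]
```

>>> {"method": "send_rows", "body": {
  "steps": [
    {"rx": 0,"ry": 0,"rz": 0,"tx": 0,"ty": 0,"tz": 0,"claw": 0.25},
    {"rx": 0,"ry": 0,"rz": 0,"tx": 0,"ty": 0,"tz": 0,"claw": 0.4},
    {"rx": 0,"ry": 0,"rz": 0,"tx": 0,"ty": 0,"tz": 0,"claw": 0.4},
    {"rx": 0,"ry": 0,"rz": 0,"tx": 0,"ty": 0,"tz": 0,"claw": 0.4},
    {"rx": 0,"ry": 0,"rz": 0,"tx": 0,"ty": 0,"tz": -0.05,"claw": 0.4},
    {"rx": 0,"ry": 0,"rz": 0,"tx": 0,"ty": 0,"tz": -0.12,"claw": 0.4},
    {"rx": 0,"ry": 0,"rz": 0,"tx": 0,"ty": 0,"tz": -0.12,"claw": 0.4},
    {"rx": 0,"ry": 0,"rz": 0,"tx": 0,"ty": 0,"tz": -0.12,"claw": 0.4}
  ]
}}

```text
time_s: 15.68
ee_pos: [0.4734, 0.1067, 0.3691]
eef_rot: [-0.0, 0.873, -0.488, 0.0]
contact_force: [0.1, 0.5, 0.5]
width: 0.0365
gripper_force: 0.0
```

Run:
```python
from dial import *
T=cur();print(T.round(3));X=T.copy();X[:3,3]=[.55,-.2,.40];rows(X)
```

```text
[[ 0.525 -0.851  0.001  0.473]
 [-0.851 -0.525  0.     0.107]
 [ 0.    -0.001 -1.     0.369]
 [ 0.     0.     0.     1.   ]]
8 rows t [0.1506, 0.0478, -0.0155] r [0.0, -0.0, 0.0]
```

>>> {"method": "send_rows", "body": {
  "steps": [
    {"rx": 0,"ry": 0,"rz": 0,"tx": 0.15,"ty": 0.048,"tz": -0.015,"claw": 0.4},
    {"rx": 0,"ry": 0,"rz": 0,"tx": 0.15,"ty": 0.048,"tz": -0.015,"claw": 0.4},
    {"rx": 0,"ry": 0,"rz": 0,"tx": 0.15,"ty": 0.048,"tz": -0.015,"claw": 0.4},
    {"rx": 0,"ry": 0,"rz": 0,"tx": 0.15,"ty": 0.048,"tz": -0.015,"claw": 0.4},
    {"rx": 0,"ry": 0,"rz": 0,"tx": 0.15,"ty": 0.048,"tz": -0.015,"claw": 0.4},
    {"rx": 0,"ry": 0,"rz": 0,"tx": 0.15,"ty": 0.048,"tz": -0.015,"claw": 0.4},
    {"rx": 0,"ry": 0,"rz": 0,"tx": 0.15,"ty": 0.048,"tz": -0.015,"claw": 0.4},
    {"rx": 0,"ry": 0,"rz": 0,"tx": 0.15,"ty": 0.048,"tz": -0.015,"claw": 0.4}
  ]
}}

```text
time_s: 16.35
ee_pos: [0.5492, -0.2011, 0.3983]
eef_rot: [-0.001, 0.873, -0.488, 0.001]
contact_force: [0.6, 1.3, 0.2]
width: 0.0364
gripper_force: 0.0
```

Run:
```python
from dial import *
t=grab('top');s=grab('side')
n=[]
for c,(u0,v0,u1,v1) in((t,(235,250,295,310)),(s,(215,200,305,290))):
    im=cv2.resize(c['image'][v0:v1,u0:u1,::-1],(400,400),interpolation=cv2.INTER_CUBIC);k=400/(u1-u0)
    for z,a in((.094,-58.5),):
        for r in(.012,.038):
            q=(proj(c,[*(AX+r*az(a)[:2]),z])-[u0,v0]+.5)*k;cv2.circle(im,tuple(int(i) for i in q),4,(255,0,255),1)
    n.append(im)
cv2.imwrite('pics/d2.png',np.hstack(n))
```

```text
(no output)
```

View pics/d2.png

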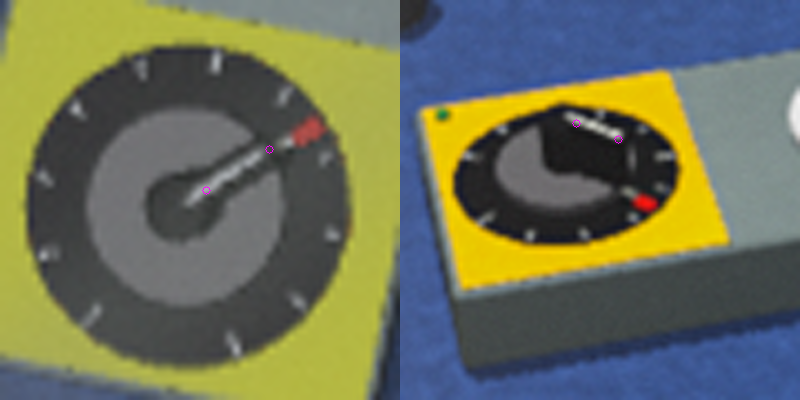

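The pointer line and tip (crop (288,143)) look in line with the red mark (308,131). One numeric check, including the jar, before handing in.

Run:
```python
from dial import *
from m import blob
t=load('top');s=load('side')
for c,b,mb in((t,(235+288/400*60,250+143/400*60),(274,262,288,276)),(s,(215+(627-400)/400*90,200+190/400*90),(260,235,280,255))):
    p,w=red(c,mb,.0585);W=ray(c,b[0]-.5,b[1]-.5,.06)[:2]-AX
    print('mark',ang(w-AX),'tip',ang(W),np.linalg.norm(W))
for th in(90,110,130):print('line top',line(t,(260,262,280,285),th=th,r=(.013,.037)),line(s,(235,215,275,250),th=th,r=(.013,.037)))
for z in (.092,.094): print([ (ang(ray(t,235+x/400*60-.5,250+y/400*60-.5,z)[:2]-AX)) for x,y in((270,149),(240,168))])
p,a,_,_=blob(t['image'],(100,130,90),(125,255,255),(255,180,300,225));print('cap',ray(t,*p,.124))
```

```text
mark -59.09558240081836 tip -58.57522865044451 0.04276163656026728
mark -57.753494969772376 tip -53.73191619491264 0.03868056466840983
line top (np.float64(-53.09531935549962), np.float64(0.021401882455299354), np.int64(172)) (np.float64(-81.5873042400566), np.float64(0.009482203301767946), np.int64(88))
line top (np.float64(-58.0317955484647), np.float64(0.021534965474853333), np.int64(140)) (np.float64(-48.07747257362922), np.float64(0.019039349332721806), np.int64(44))
line top (np.float64(-57.87066032012505), np.float64(0.02217313929116587), np.int64(11)) (np.float64(-51.72252089712733), np.float64(0.0251892103827215), np.int64(15))
[np.float64(-58.14549077439339), np.float64(-57.85739415430511)]
[np.float64(-58.27471196091489), np.float64(-58.04992640261826)]
cap [0.63062595 0.09345601 0.124     ]
```

```bash
python3 -c "
from rig import order
print(order.finish_job())"
```

```text
the job is handed in; nothing more can be done
None
```

The job is handed in: the jar stands upright within about 1 mm of the plate's centre, the dial's pointer lines up with the red mark to about 1° in the top view, and the arm is clear of everything, at about 16 s of the 69 s allowed.

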